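# Set the treat canister's shaker cap to pour and tip the treats into the pan

## Task

The round biscuits have to go back in the oven. With the canister still in its stand, turn its shaker cap from the small sprinkle holes until the half-moon opening, the one the biscuits fit through, lies squarely over the outlet on the pouring-nose side (opposite the handle). Then lift the canister out, tip all four biscuits into the small sheet pan so that they stay in it, and set the empty canister back in its stand as it was, leaving the rolling pin, cutter and spatula where they lie.

Things in the scene. Friction and masses are not known exactly. Their poses are not given: they have to be found in the camera images.
- canister: Loose clear treat canister, 0.31 kg: round tube 61 mm wide, 150 mm tall over its cap, on a square foot 62 x 62 x 14 mm; D-handle on one side, pouring nose on the other. Origin: centre of the foot's underside; z up the tube's axis to the cap, x to the handle (nose and outlet at -x). It starts in the stand, z leaning 36 degrees from vertical to the stand's front (-x), handle on the upper side.
- canister_foot (a point): The canister's origin: centre of the foot's underside.
- handle (a point): Middle of the D-handle's bar: 68.5 mm from the axis at the canister's +x, 65 mm above the foot's underside. The bar runs along the canister's z, straight for 55 mm, 14 mm wide (canister y), 13 mm deep (x), 31 mm clear of the tube. Grip it across its width, fingers coming from the canister's +x side, square to the bar or leaning up to 25 degrees along it.
- outlet (a point): Middle of the one half-moon outlet in the fixed black cover under the dial: 16 mm from the axis at the canister's -x, given at the level of the dial's face. It does not turn with the dial. With the dial's half-moon over it, the biscuits roll out by themselves when the canister is held handle uppermost with the cap pointing 18 to 35 degrees below level.
- cap_top (a point): Centre of the dial's face, on the axis, 150 mm above the foot's underside. The dial turns about the canister's z through this point.
- dial: The metal shaker cap's dial: ribbed rim 66 mm wide, 22 mm high (128 to 150 mm up the canister). Half its face is a half-moon opening, 3.5 to 29.5 mm from the axis; the other half has only sprinkle holes 4 to 8 mm wide. It turns endlessly both ways, drag 0.04 N m, no clicks, and stays put. Origin and axes are the canister's when set to pour; it starts 2.45 to 3.83 rad from that, turned about z.
- wide_opening (a point): Middle of the dial's half-moon, 16 mm from the axis, at its face; it turns with the dial and meets outlet when the half-moon lies over the outlet. Turn the dial by gripping its rim across the diameter, fingers along the canister's axis from beyond the cap; fingertips no more than 28 mm below the face (the handle begins 46 mm below it).
- stand: Fixed plywood stand, 117 mm (x) by 82 mm, 102 mm high: a sloping trough 70 mm wide between cheeks 6 mm thick, its bed 31 mm from the canister's axis, with a ledge under the foot. The cheeks reach to about the axis; lift the canister out along its own +x or straight up and set it back so; the foot has 4 mm play each side. Origin: centre of the underside; z up, -x the front, where the cap is.
- seat (a point): The point in the stand where the centre of the underside of the canister's foot belongs: 30 mm to the stand's +x and 34 mm above its origin.
- pan: The small sheet pan, fixed: 240 mm (its x) by 165 mm (its y), aluminium 3 mm thick, rim 25 mm high. Origin: centre of its underside on the table, z up.
- treat1: One of the four round baked biscuits, all alike: a hard ball 20 mm in diameter, 10 g, which rolls easily. It starts inside the canister. Origin: its centre.
- treat2: One of the four round baked biscuits, all alike: a hard ball 20 mm in diameter, 10 g, which rolls easily. It starts inside the canister. Origin: its centre.
- treat3: One of the four round baked biscuits, all alike: a hard ball 20 mm in diameter, 10 g, which rolls easily. It starts inside the canister. Origin: its centre.
- treat4: One of the four round baked biscuits, all alike: a hard ball 20 mm in diameter, 10 g, which rolls easily. It starts inside the canister. Origin: its centre.
- rolling_pin: Wooden rolling pin, 390 mm long along its y, barrel 52 mm in diameter, lying loose on the table; it rolls if touched. Leave it alone. Origin: under its middle, on the table.
- cutter: Bone-shaped steel biscuit cutter, 86 x 34 mm, 25 mm high, loose on the table. Leave it alone. Origin: centre of its underside.
- spatula: Spatula with a wooden handle and a silicone blade, 260 mm long along its x (blade at +x), 55 mm wide, 15 mm high, loose on the table. Leave it alone. Origin: on the table, 125 mm (the length of its handle) from the handle's end.

How it is judged (in metres and radians):
On the way, in this order (a step that is already met when the one before it is completed fails the run):
1. the dial's half-moon lies over the outlet (its middle within 4.5 mm, about 16 degrees, of the outlet's) while the canister is still in its stand (foot within 15 mm of its place) (distance between wide_opening and outlet below 0.0045 m and distance between canister_foot and seat below 0.015 m), for 0.2 s.
2. all four biscuits lie in the pan (x of treat1 in the frame of pan between -0.116 and 0.116 m and y of treat1 in the frame of pan between -0.079 and 0.079 m and z of treat1 in the frame of pan between 0.005 and 0.02 m and x of treat2 in the frame of pan between -0.116 and 0.116 m and y of treat2 in the frame of pan between -0.079 and 0.079 m and z of treat2 in the frame of pan between 0.005 and 0.02 m and x of treat3 in the frame of pan between -0.116 and 0.116 m and y of treat3 in the frame of pan between -0.079 and 0.079 m and z of treat3 in the frame of pan between 0.005 and 0.02 m and x of treat4 in the frame of pan between -0.116 and 0.116 m and y of treat4 in the frame of pan between -0.079 and 0.079 m and z of treat4 in the frame of pan between 0.005 and 0.02 m), for 0.2 s.
At the end, for the whole second after the job is handed in: All four biscuits lie at rest on the floor of the pan, inside its rim, and the canister stands at rest in its stand again as at the start: the centre of its foot within 10 mm of its place, leaning 36 degrees give or take 5, handle uppermost within about 8 degrees (all of step 2 and distance between canister_foot and seat below 0.01 m and angle between canister's own z axis and vertical between 0.53 and 0.73 rad and angle between canister's own x axis and vertical between 0.79 and 1.09 rad and linear speed of each of treat1, treat2, treat3, treat4 below 0.05 m/s and linear speed of canister below 0.03 m/s); the robot touches nothing.
It fails at once if the rolling pin is moved more than 30 mm (distance of rolling_pin from where it was at the start of the episode above 0.03 m).
It fails at once if the cutter is moved more than 30 mm (distance of cutter from where it was at the start of the episode above 0.03 m).
It fails at once if the spatula is moved more than 30 mm (distance of spatula from where it was at the start of the episode above 0.03 m).
It also fails if it takes over 72 s, if anything falls off the work surface, if the arm or the gripper's body presses on something with over 40 N, if the wrist force passes 120 N, or if a joint passes its speed limit or range.

## Robot

A 6-joint arm with a two-finger parallel gripper is mounted at the origin on the work surface. World frame = base frame: x ahead of the robot, y to its left, z up, the work surface at z = 0. Lengths are in mm, angles in rad, forces in N, time in s.
With the tool pointing down it reaches from about 300 to 775 mm from the base axis. Payload 14.6 kg.
Tool frame: the origin (TCP) lies on the centre line of the jaws, within the pads' length; the fingertips stand 19 mm ahead of it and the grasp point (between the pads) is the TCP (bot.tip_reach is the distance from the TCP to the fingertips, in mm); z points along the fingers, y is the line along which they close (so a half turn about z gives the same grasp; the last joint's range is limited). The gripper opens to 85 mm and grips with 20 to 120 N. Pads are 22 mm wide; open, the fingers measure 114 mm over their backs; the gripper's body (76 mm by 85 mm) begins 54 mm behind the grasp point. The pads swing forward as they close: fully open they stand 13 mm farther back than shut.
Start: joints at [-0.067, 0.3, 1.521, -0, 1.321, -0.067], TCP at [549.991, -0.002, 250.281] pointing down, gripper open.
Joint ranges: [-3.03, 3.03], [-0.79, 2.21], [0.23, 2.52], [-1.04, 4.18], [0, 3.07], [-2.55, 2.55]. Speed limits (rad/s): [2.22, 2.22, 2.57, 3.14, 3.14, 3.14].

## Interface

Orientations are given as a unit quaternion [w, x, y, z].
In Python, from rig import bot gives the robot as it stands. Calls block until the motion is done:
- bot.move_to(position, orientation): joint-space move of the TCP to a pose.
- bot.servo_line(position, attitude=None, speed=150, until_force=None): straight line of the TCP; attitude=None keeps the orientation; speed is the mean speed in mm/s. With until_force (N) it stops when the force on the tool has changed by that much, and returns True; else False.
- bot.move_joints(angles): joint-space move.
- bot.move_gripper(opening, grip_force=None): finger opening in mm; grip_force is the grip in N (None keeps the last); returns when the fingers have stopped.
- bot.dwell(seconds).
- bot.ik(position, orientation): joint angles nearest the present ones, or None.
- bot.read_state(): the state.
- bot.read_camera(name): name is "scene" or "side" or "wrist"; returns a dict with "image" (384x512x3 uint8, blue, green, red), "depth" (384x512 float32, mm along the optical axis (not along the pixel's ray), 0 where there is no reading), "fovy" (degrees; the focal length in pixels is half the picture's height over the tangent of half this angle, whatever the lens; pixels are square), "cx", "cy" (the principal point, pixels), "eye" and "attitude" of the camera in the world; the wrist camera has in their place "mount" (4x4, takes a point from camera to tool coordinates, whose origin is the TCP and whose axes are the flange's). Camera axes: x right, y down, z forward; pixel columns grow to the right and rows downward; lengths in mm; the calibration is good to about 2 mm. A picture is of the moment at which its call begins: read the wrist's pose just before it.
A pose or a line that the arm cannot do raises bot.MotionError and nothing moves.
- bot.finish_job(): hands the job in; it is judged then, once.
The state is a dict: "clock": time; "joint_positions": joint angles; "qvel": joint speeds; "effort": joint torques, N m; "ee_pos": TCP position; "tool_rot": TCP orientation; "ft_force": force on the tool from outside, world axes, zero at the start; "moment": the same for the moment, N m; "grip_width": finger opening in mm; "grip_force": force on a finger pad.
Only numpy, scipy, OpenCV 4.12 (cv2) and the standard library are available. Lean on these libraries where they do the work, as an engineer would, in place of code of your own. Each camera call takes 0.05 s, during which the arm holds its last target. There are 200 camera calls.

## Working session

There is one attempt and no reset: what is moved stays moved. The work goes in short steps, each a Python script; the robot and the scene stay as the last script left them, time stands still between calls to the robot, and variables do not carry over. Pictures are saved under pics/ and viewed, at most 12 in all, crops included, and the job is handed in when it is done.

```bash
ls; mkdir -p pics; cat > h.py <<'E'
import numpy as np, cv2
from rig import bot
from scipy.spatial.transform import Rotation as R
def q2R(q): return R.from_quat([q[1],q[2],q[3],q[0]]).as_matrix()
def R2q(M):
    q=R.from_matrix(M).as_quat(); return [q[3],q[0],q[1],q[2]]
def cam(name):
    s=bot.read_state(); c=bot.read_camera(name)
    if 'mount' in c:
        T=np.eye(4);T[:3,:3]=q2R(s['tool_rot']);T[:3,3]=s['ee_pos'];M=T@np.array(c['mount'])
        c['Rw'],c['e']=M[:3,:3],M[:3,3]
    else:
        a=np.array(c['attitude']); c['Rw']=a if a.shape==(3,3) else q2R(a); c['e']=np.array(c['eye'])
    c['f']=192/np.tan(np.radians(c['fovy'])/2)
    return c
def cloud(c):
    v,u=np.mgrid[:384,:512]; d=c['depth']
    P=np.stack([(u-c['cx'])/c['f']*d,(v-c['cy'])/c['f']*d,d],-1)
    return P@c['Rw'].T+c['e']
def ray(c,u,v,z):
    r=c['Rw']@np.array([(u-c['cx'])/c['f'],(v-c['cy'])/c['f'],1]); return c['e']+r*(z-c['e'][2])/r[2]
def proj(c,P):
    p=(np.atleast_2d(P)-c['e'])@c['Rw']; return p[:,:2]/p[:,2:]*c['f']+[c['cx'],c['cy']]
E
python3 - <<'E'
from h import *
for n in ['scene','side']:
    c=cam(n); cv2.imwrite(f'pics/{n}0.png',c['image']); np.savez(f'{n}0.npz',**{k:np.array(v) for k,v in c.items()})
    print(n,c['e'],c['Rw'].round(3).tolist(),c['fovy'],c['cx'],c['cy'],(c['depth']>0).mean())
a=cv2.hconcat([cv2.imread('pics/scene0.png')]);
E
```

```text
pics
scene [1009.52423062  109.97752628  772.41077401] [[-0.311, 0.784, -0.537], [0.95, 0.261, -0.169], [0.008, -0.563, -0.826]] 55.80504856236641 257.91900931053254 191.24256126633466 0.9959971110026041
side [ 454.78005506 -619.78447563  833.80830545] [[0.98, -0.144, 0.134], [-0.197, -0.733, 0.651], [0.004, -0.665, -0.747]] 47.90911194656767 254.64017284688438 185.80419929978217 0.995819091796875
```

View pics/scene0.png

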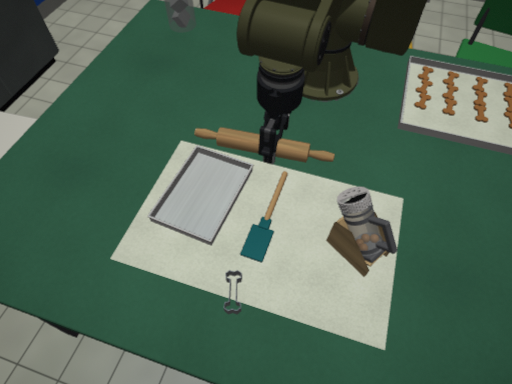

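View pics/side0.png

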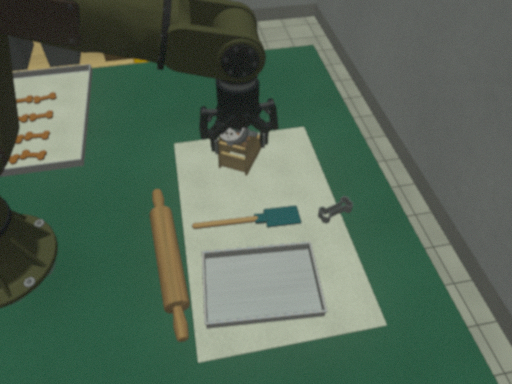

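The scene view shows the canister in its stand at about (365,225), with the dial at (355,195) facing the robot, the handle at (388,235) and the pan at (203,193). The spatula is at (265,220), the cutter at (233,290) and the rolling pin at (262,145). In the side view the gripper hides the canister, and the pan is at (263,285).

```bash
python3 - <<'E'
from h import *
c=dict(np.load('scene0.npz')); P=cloud(c); im=c['image'].astype(int)
hsv=cv2.cvtColor(c['image'],cv2.COLOR_BGR2HSV)
# local canister window
sl=(slice(170,290),slice(310,410))
Q=P[sl];H=hsv[sl]
m=Q[...,2]>15
print('all',Q[m].min(0),Q[m].max(0))
for v in range(180,275,8):
    print(v,[tuple(P[v,u].round().astype(int)) for u in range(330,402,10)])
wood=m&(H[...,0]>8)&(H[...,0]<22)&(H[...,1]>90)
W=Q[wood];print('wood',len(W),W.min(0),W.max(0))
print('woodrect',cv2.minAreaRect(W[:,:2].astype(np.float32)))
# pan by grey floor
def blob(mask,seed):
    n,l=cv2.connectedComponents(mask.astype(np.uint8)); return l==l[seed[1],seed[0]]
pan=blob((P[...,2]>10)&(P[...,2]<40)&(np.mgrid[:384,:512][1]<258)&(np.mgrid[:384,:512][1]>140)&(P[...,0]>300),(155,207)) 
print('panrim',pan.sum(),cv2.minAreaRect(P[pan][:,:2].astype(np.float32)), np.percentile(P[pan][:,2],[5,50,95]))
fl=blob((hsv[...,1]<45)&(hsv[...,2]>110)&(P[...,2]<12),(203,195)); r=cv2.minAreaRect(np.argwhere(fl)[:,::-1].astype(np.float32))
print('floor',fl.sum(),cv2.minAreaRect(P[fl][:,:2].astype(np.float32)),np.median(P[fl][:,2]))
for n,uv in dict(pin1=(197,133),pin2=(330,156),spH=(284,174),spB=(257,258),cut=(233,290)).items(): print(n,ray(c,*uv,10).round())
cv2.imwrite('pics/can0.png',cv2.resize(c['image'][170:290,310:430],None,fx=5,fy=5,interpolation=cv2.INTER_CUBIC))
E
```

```text
all [525.27776482 109.97752628  15.05249198] [1009.52423062  288.09871492  772.41077401]
180 [(np.int64(414), np.int64(121), np.int64(0)), (np.int64(404), np.int64(146), np.int64(-1)), (np.int64(397), np.int64(171), np.int64(0)), (np.int64(389), np.int64(196), np.int64(1)), (np.int64(380), np.int64(221), np.int64(0)), (np.int64(372), np.int64(247), np.int64(1)), (np.int64(364), np.int64(272), np.int64(1)), (np.int64(357), np.int64(296), np.int64(2))]
188 [(np.int64(439), np.int64(126), np.int64(1)), (np.int64(432), np.int64(151), np.int64(2)), (np.int64(531), np.int64(164), np.int64(143)), (np.int64(534), np.int64(182), np.int64(156)), (np.int64(408), np.int64(225), np.int64(3)), (np.int64(399), np.int64(250), np.int64(2)), (np.int64(388), np.int64(275), np.int64(-1)), (np.int64(381), np.int64(300), np.int64(0))]
196 [(np.int64(466), np.int64(131), np.int64(4)), (np.int64(556), np.int64(147), np.int64(141)), (np.int64(559), np.int64(166), np.int64(154)), (np.int64(558), np.int64(185), np.int64(161)), (np.int64(434), np.int64(228), np.int64(4)), (np.int64(424), np.int64(253), np.int64
[... 3348 characters left out ...]
t64(0)), (np.int64(613), np.int64(300), np.int64(1)), (np.int64(605), np.int64(322), np.int64(-1))]
wood 1008 [548.49529258 109.97752628  15.05249198] [1009.52423062  285.62442751  772.41077401]
woodrect ((768.1019287109375, 144.1264190673828), (122.21898651123047, 472.0868835449219), 67.43431854248047)
panrim 1249 ((563.2066040039062, -176.53463745117188), (171.08071899414062, 245.52548217773438), 85.09624481201172) [11.185706   25.01693067 29.5269983 ]
floor 4411 ((556.9417724609375, -179.8878936767578), (154.12806701660156, 227.59751892089844), 85.13497161865234) 3.960669944473011
pin1 [ 378. -273.   10.]
pin2 [341. 104.  10.]
spH [440.   2.  10.]
spB [688.   9.  10.]
cut [775. -17.  10.]
```

View pics/can0.png

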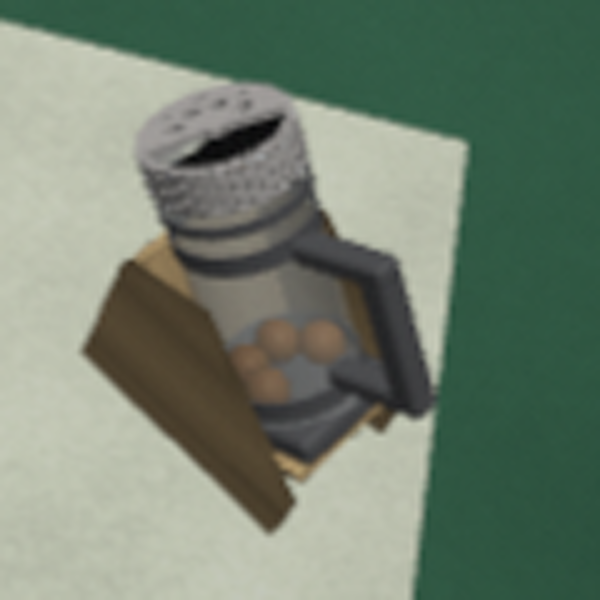

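The crop shows the dial face at about (220,120). The dark half-moon's middle is at (230,140), on the handle/back side, so it needs about half a turn. The stand's heading, from the handle bar, is about 36°. Next I'll look straight down the canister axis with the wrist camera.

```bash
cat >> h.py <<'E'
def axes(psi,lean=np.radians(36)):
    c,s=np.cos(psi),np.sin(psi); h=np.array([c,s,0])
    z=np.array([0,0,np.cos(lean)])-h*np.sin(lean); x=h*np.cos(lean)+np.array([0,0,np.sin(lean)])
    return np.stack([x,np.cross(z,x),z],1)
def tool(zt,yt):
    yt=yt-zt*(yt@zt); yt/=np.linalg.norm(yt); return np.stack([np.cross(yt,zt),yt,zt],1)
def dialtool(C,a): # closing line at angle a about canister z, tool along -z
    zt=-C[:,2]; return tool(zt,C[:,0]*np.cos(a)+C[:,1]*np.sin(a))
E
python3 - <<'E'
from h import *
C=axes(np.radians(36)); cap=np.array([568,178,165.])
lim=np.array([[-3.03,-.79,.23,-1.04,0,-2.55],[3.03,2.21,2.52,4.18,3.07,2.55]])
for d in (0,150):
  for a in range(0,360,30):
    q=bot.ik(list(cap+C[:,2]*d),R2q(dialtool(C,np.radians(a)))); print(d,a,None if q is None else np.round(q,2))
c=bot.read_camera('wrist'); print(np.round(c['mount'],2).tolist(),c['fovy'],c['cx'],c['cy'])
foot=cap-150*C[:,2]; Hd=foot+68.5*C[:,0]+65*C[:,2]; print(foot,Hd)
for l in (0,8,16,24):
    zt=-C[:,0]*np.cos(np.radians(l))-C[:,2]*np.sin(np.radians(l))
    for s in (1,-1):
      for up in (0,120):
        q=bot.ik(list(Hd+[0,0,up]),R2q(tool(zt,s*C[:,1]))); print(l,s,up,None if q is None else np.round(q,2))
E
```

```text
0 0 [ 0.14  0.28  1.87  0.62  0.5  -0.97]
0 30 [ 0.14  0.28  1.87  0.62  0.5  -1.49]
0 60 [ 0.14  0.28  1.87  0.62  0.5  -2.02]
0 90 [ 0.14  0.28  1.87  0.62  0.5  -2.54]
0 120 None
0 150 None
0 180 [0.14 0.28 1.87 0.62 0.5  2.17]
0 210 [0.14 0.28 1.87 0.62 0.5  1.65]
0 240 [0.14 0.28 1.87 0.62 0.5  1.13]
0 270 [0.14 0.28 1.87 0.62 0.5  0.6 ]
0 300 [0.14 0.28 1.87 0.62 0.5  0.08]
0 330 [ 0.14  0.28  1.87  0.62  0.5  -0.44]
150 0 [ 0.03 -0.05  1.94  0.49  0.78 -0.87]
150 30 [ 0.03 -0.05  1.94  0.49  0.78 -1.39]
150 60 [ 0.03 -0.05  1.94  0.49  0.78 -1.91]
150 90 [ 0.03 -0.05  1.94  0.49  0.78 -2.44]
150 120 None
150 150 None
150 180 [ 0.03 -0.05  1.94  0.49  0.78  2.28]
150 210 [ 0.03 -0.05  1.94  0.49  0.78  1.75]
150 240 [ 0.03 -0.05  1.94  0.49  0.78  1.23]
150 270 [ 0.03 -0.05  1.94  0.49  0.78  0.71]
150 300 [ 0.03 -0.05  1.94  0.49  0.78  0.18]
150 330 [ 0.03 -0.05  1.94  0.49  0.78 -0.34]
[[0.0, -0.95, -0.32, 84.25], [1.0, 0.0, 0.0, -0.16], [0.0, -0.32, 0.95, -123.36], [0.0, 0.0, 0.0, 1.0]] 70.28810984018992 253.24153077291294 189.4946238075294
[639.32923872 229.82372542  43.64745084] [653.253734   239.94046342 136.49684526]
0 1 0 None
0 1 120 None
0 -1 0 None
0 -1 120 None
8 1 0 [ 0.36  1.28  0.32 -0.26  2.32 -1.94]
8 1 120 None
8 -1 0 [ 0.36  1.28  0.32 -0.26  2.32  1.2 ]
8 -1 120 None
16 1 0 [ 0.35  1.15  0.51 -0.2   2.12 -1.89]
16 1 120 [ 0.35  1.12  0.3  -0.24  2.35 -1.96]
16 -1 0 [ 0.35  1.15  0.51 -0.2   2.12  1.25]
16 -1 120 [ 0.35  1.12  0.3  -0.24  2.35  1.18]
24 1 0 [ 0.34  1.04  0.67 -0.15  1.93 -1.87]
24 1 120 [ 0.34  0.99  0.49 -0.17  2.16 -1.91]
24 -1 0 [ 0.34  1.04  0.67 -0.15  1.93  1.27]
24 -1 120 [ 0.34  0.99  0.49 -0.17  2.16  1.23]
```

```bash
python3 - <<'E'
from h import *
C=axes(np.radians(36)); cap=np.array([568,178,165.])
bot.move_to(list(cap+C[:,2]*150),R2q(dialtool(C,np.radians(300))))
c=cam('wrist'); cv2.imwrite('pics/w1.png',c['image']); np.savez('w1.npz',**{k:np.array(v) for k,v in c.items()})
P=cloud(c)
L=(P-cap)@C; m=(np.abs(L[...,2])<12)&(np.hypot(L[...,0],L[...,1])<50)
Q=P[m]; o=np.median(Q,0)
for _ in range(3):
    o=Q.mean(0); n=np.linalg.svd(Q-o,full_matrices=False)[2][2]; n*=np.sign(n[2]); Q=Q[np.abs((Q-o)@n)<2.5]
print('n',n,'lean',np.degrees(np.arccos(n[2])),'psi',np.degrees(np.arctan2(-n[1],-n[0])),len(Q),o)
print('clock',bot.read_state()['clock'], proj(c,cap))
E
```

```text
n [-0.24689865 -0.44504929  0.86079741] lean 30.59376538095126 psi 60.979934000331035 2031 [554.56652104 173.03812797 153.32445888]
clock 0.825 [[254.26036229 182.06544096]]
```

View pics/w1.png

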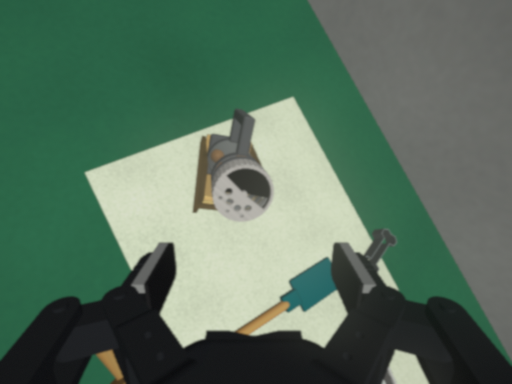

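The wrist view shows the dial face as a disc at about (242,191), radius about 29 px. The half-moon's middle is at about (254,181), the sprinkle holes are at lower left, and the handle points up at (240,125). I'll fit the dial plane and circle.

```bash
cat >> h.py <<'E'
def dialfit(c,cap,C,tag=None):
    P=cloud(c)
    for it in range(4):
        L=(P-cap)@C; m=(np.abs(L[...,2])<(14,8,3,3)[it])&(np.hypot(L[...,0],L[...,1])<(45,38,36,36)[it])
        n_,l,st,ce=cv2.connectedComponentsWithStats(m.astype(np.uint8)); m=l==1+np.argmax(st[1:,4])
        cs,_=cv2.findContours(m.astype(np.uint8),0,2); k=max(cs,key=cv2.contourArea)[:,0]
        # contour on face plane -> circle
        r=np.c_[(k[:,0]-c['cx'])/c['f'],(k[:,1]-c['cy'])/c['f'],np.ones(len(k))]@c['Rw'].T
        Q=P[m]; zo=np.median((Q-cap)@C[:,2]); cap=cap+C[:,2]*zo
        K=c['e']+r*(((cap-c['e'])@C[:,2])/(r@C[:,2]))[:,None]
        k2=((K-cap)@C)[:,:2]; (a,b),rad=cv2.minEnclosingCircle(k2.astype(np.float32)); e=cv2.fitEllipse(k2.astype(np.float32))
        cap=cap+C[:,0]*e[0][0]+C[:,1]*e[0][1]
    Q=P[m];o=Q.mean(0);n=np.linalg.svd(Q-o,full_matrices=False)[2][2];n*=np.sign(n[2])
    print('cap',cap.round(1),'ellipse axes',np.round(e[1],1),'encl r',round(rad,1),'normal lean',np.degrees(np.arccos(n[2])).round(1),'psi',np.degrees(np.arctan2(-n[1],-n[0])).round(1))
    # rectified face image, 4 px/mm, x right=canister x, y up=canister y
    g=np.arange(-45,45,.25); X,Y=np.meshgrid(g,-g); W=cap+X[...,None]*C[:,0]+Y[...,None]*C[:,1]
    uv=proj(c,W.reshape(-1,3)).reshape(X.shape+(2,)).astype(np.float32)
    im=cv2.remap(c['image'],uv[...,0],uv[...,1],cv2.INTER_CUBIC)
    gr=cv2.cvtColor(im,cv2.COLOR_BGR2GRAY).astype(float); rr=np.hypot(X,Y)
    w=(rr<28); d=w&(gr<np.percentile(gr[w],[5,95]).mean())
    n_,l,st,ce=cv2.connectedComponentsWithStats(d.astype(np.uint8)); big=l==1+np.argmax(st[1:,4])
    th=np.arctan2(Y[big].mean(),X[big].mean()); print('halfmoon centroid',X[big].mean(),Y[big].mean(),'area mm2',big.sum()/16,'angle deg',np.degrees(th))
    if tag: cv2.imwrite(tag,im)
    return cap,th,n
E
python3 - <<'E'
from h import *
c=dict(np.load('w1.npz')); C=axes(np.radians(36)); cap=np.array([560,176,158.])
cap,th,n=dialfit(c,cap,C,'pics/r1.png')
# handle: dark pixels above, in canister frame
P=cloud(c); L=(P-cap)@C
m=(L[...,0]>60)&(L[...,0]<95)&(L[...,2]<-40)&(L[...,2]>-130)&(np.abs(L[...,1])<30)
Q=L[m];print('handle',m.sum(),np.median(Q,0),Q.min(0),Q.max(0),'psi slope',np.polyfit(Q[:,2],Q[:,1],1))
s=dict(np.load('scene0.npz')); L=(cloud(s)-cap)@C
m=(L[...,0]>55)&(L[...,0]<95)&(L[...,2]<-40)&(L[...,2]>-130)&(np.abs(L[...,1])<40)
Q=L[m];print('handle scene',m.sum(),np.median(Q,0),np.percentile(Q,[5,95],axis=0),np.polyfit(Q[:,2],Q[:,1],1),np.polyfit(Q[:,2],Q[:,0],1))
E
```

```text
cap [557.7 172.3 154.8] ellipse axes [40.3 62.2] encl r 33.8 normal lean 33.3 psi 48.1
halfmoon centroid 11.73818347682308 -0.8080990934488853 area mm2 1096.1875 angle deg -3.9382352809466097
handle 21 [ 63.59381773  28.59968715 -42.59631828] [ 60.24128005  26.46857435 -44.25674668] [ 68.86009732  29.8891302  -41.24803857] psi slope [ 0.34301339 43.03501209]
handle scene 240 [ 65.94103271  31.82242451 -65.35868833] [[  57.38002309   23.17231974 -108.17725099]
 [  69.28914755   38.94757278  -41.0173153 ]] [-0.15318447 21.16740994] [1.79843610e-02 6.59232643e+01]
```

View pics/r1.png

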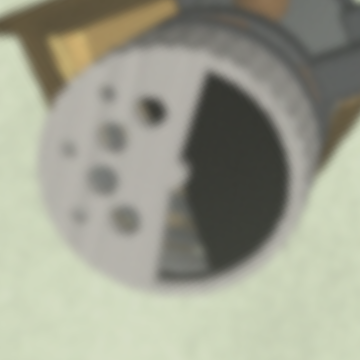

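The rectified face shows the half-moon opening on the right. The handle sits at about +26° in this assumed frame, so the stand's heading was too small, about 55°. I'll iterate on the heading.

```bash
sed -i "s/k2=((K-cap)@C)\[:,:2\];/k2=((K-cap)@C)[:,:2]; k2=cv2.convexHull(k2.astype(np.float32))[:,0];/; s/cap=cap+C\[:,0\]\*e\[0\]\[0\]+C\[:,1\]\*e\[0\]\[1\]/cap=cap+C[:,0]*a+C[:,1]*b/" h.py
python3 - <<'E'
from h import *
c=dict(np.load('w1.npz')); s=dict(np.load('scene0.npz')); cap=np.array([557.7,173,155.]); Ps=cloud(s); Pw=cloud(c)
psi=np.radians(54)
for i in range(5):
    C=axes(psi); cap,th,n=dialfit(c,cap,C,'pics/r2.png')
    L=(Ps-cap)@C; m=(L[...,0]>50)&(L[...,0]<95)&(L[...,2]<-50)&(L[...,2]>-130)&(np.abs(L[...,1])<25)
    Q=Ps[m]; y=np.median(L[m][:,1]); top=m&(L[...,0]>70); print(np.degrees(psi),m.sum(),np.percentile(L[m],[5,50,95],axis=0).round(1).tolist(), 'top',np.median(L[top],0) if top.any() else 0)
    psi+=y/91
E
```

```text
cap [554.8 172.8 155.6] ellipse axes [65.9 66.2] encl r 33.3 normal lean 35.2 psi 57.7
halfmoon centroid 11.760788154635017 -6.103762170882065 area mm2 1084.8125 angle deg -27.428979136656
54.0 285 [[54.7, -4.8, -117.8], [71.9, -1.5, -86.6], [74.4, 8.1, -52.6]] top [ 73.03702915   1.05962365 -84.08090615]
cap [554.8 172.8 155.6] ellipse axes [65.8 66.3] encl r 33.3 normal lean 35.1 psi 57.5
halfmoon centroid 11.847964009689699 -5.946663398315838 area mm2 1083.625 angle deg -26.652732249666077
53.048653220810664 285 [[54.7, -3.3, -117.8], [71.9, 0.3, -86.6], [74.4, 9.9, -52.6]] top [ 72.98627187   2.79161645 -84.06942375]
cap [554.8 172.8 155.6] ellipse axes [65.8 66.2] encl r 33.3 normal lean 35.1 psi 57.5
halfmoon centroid 11.834918439103118 -5.964147789497954 area mm2 1084.3125 angle deg -26.74559045898825
53.212165911178595 285 [[54.7, -3.5, -117.8], [71.9, -0.0, -86.6], [74.4, 9.6, -52.6]] top [ 72.98601742   2.51515643 -84.07303173]
cap [554.8 172.8 155.6] ellipse axes [65.8 66.3] encl r 33.3 normal lean 35.1 psi 57.5
halfmoon centroid 11.83431321690011 -5.964580091071531 area mm2 1084.3125 angle deg -26.74843707715987
53.19739521849352 285 [[54.7, -3.5, -117.8], [71.9, 0.0, -86.6], [74.4, 9.7, -52.6]] top [ 72.9859246    2.53989071 -84.07373638]
cap [554.8 172.8 155.6] ellipse axes [65.8 66.2] encl r 33.3 normal lean 35.1 psi 57.5
halfmoon centroid 11.83431321690011 -5.964580091071531 area mm2 1084.3125 angle deg -26.74843707715987
53.198578270842305 285 [[54.7, -3.5, -117.8], [71.9, -0.0, -86.6], [74.4, 9.7, -52.6]] top [ 72.98595      2.53791678 -84.07363378]
```

View pics/r2.png

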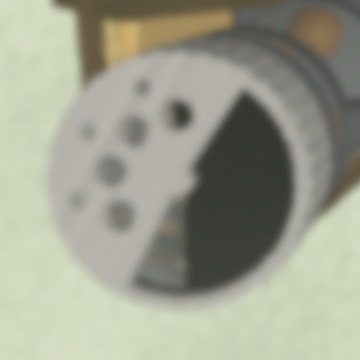

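```bash
python3 - <<'E'
from h import *
C=axes(np.radians(54.5)); cap=np.array([554.8,172.8,155.6])
for a in range(0,360,30):
    q=bot.ik(list(cap),R2q(dialtool(C,np.radians(a)))); q2=bot.ik(list(cap+90*C[:,2]),R2q(dialtool(C,np.radians(a))));print(a,None if q is None else np.round(q,2),None if q2 is None else np.round(q2[5],2))
E
```

```text
0 [ 0.06  0.32  1.85  0.78  0.71 -1.43] -1.37
30 [ 0.06  0.32  1.85  0.78  0.71 -1.96] -1.9
60 [ 0.06  0.32  1.85  0.78  0.71 -2.48] -2.42
90 None None
120 None None
150 [0.06 0.32 1.85 0.78 0.71 2.23] 2.29
180 [0.06 0.32 1.85 0.78 0.71 1.71] 1.77
210 [0.06 0.32 1.85 0.78 0.71 1.18] 1.24
240 [0.06 0.32 1.85 0.78 0.71 0.66] 0.72
270 [0.06 0.32 1.85 0.78 0.71 0.14] 0.2
300 [ 0.06  0.32  1.85  0.78  0.71 -0.39] -0.33
330 [ 0.06  0.32  1.85  0.78  0.71 -0.91] -0.85
```

In the rectified view (frame +x right) the half-moon's straight edge runs from (245,92) to (133,288), so its middle is at about -30°. The fixed outlet's edge is vertical at x≈183, which confirms the heading. I'll turn the dial by -150°.

```bash
cat >> h.py <<'E'
C0=axes(np.radians(54.5)); cap0=np.array([554.8,172.8,155.6])
E
python3 - <<'E'
from h import *
C,cap=C0,cap0; q=R2q(dialtool(C,np.radians(5)))
bot.move_to(list(cap+90*C[:,2]),q)
print(bot.servo_line(list(cap-3*C[:,2]),q,speed=60,until_force=12), bot.read_state()['ee_pos'])
bot.move_gripper(55,grip_force=25); s=bot.read_state(); print(s['grip_width'],s['grip_force'],s['ft_force'])
j=np.array(s['joint_positions'])
for k in range(1,4):
    t=j.copy(); t[5]+=np.radians(150)*k/3; bot.move_joints(list(t)); s=bot.read_state(); print(np.round(s['ft_force'],1),np.round(s['moment'],2),s['grip_width'])
bot.move_gripper(85)
bot.servo_line(list(cap+90*C[:,2]),speed=80)
bot.move_to(list(cap+120*C[:,2]),R2q(dialtool(C,np.radians(282))))
c=cam('wrist'); np.savez('w2.npz',**{k:np.array(v) for k,v in c.items()})
cap,th,n=dialfit(c,cap,C,'pics/r3.png'); print(bot.read_state()['clock'])
E
```

```text
False [555.91976094 174.13375781 153.48870969]
65.80781352161792 25.745061356574297 [-4.21456846 -4.14617445  4.40081431]
[-5.2 -2.9  2.8] [-0.84  1.59  0.59] 65.75569491299937
[-4.8 -2.8  5.4] [0.11 1.06 0.6 ] 65.72320239048578
[-2.  -6.1  0.2] [-1.15  0.44 -0.22] 65.79323991117543
cap [554.8 172.2 155.2] ellipse axes [65.7 66.4] encl r 33.4 normal lean 36.4 psi 57.6
halfmoon centroid -12.894307261503213 0.11947113854769936 area mm2 982.0625 angle deg 179.46914587951463
9.575
```

View pics/r3.png

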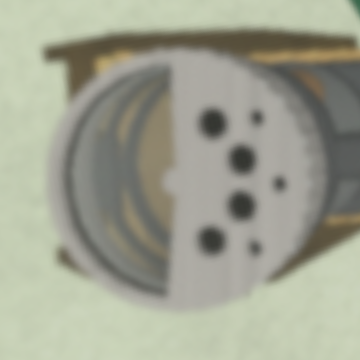

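The dial now reads 179.5° with its straight edge vertical, the half-moon is over the outlet side on the left, and the canister is unmoved. Now I'll plan the handle grasp, lift and pour with IK.

```bash
cat >> h.py <<'E'
def grasp(C,hp,l,s):
    """TCP pose holding the handle; C canister axes, hp handle point, lean l deg"""
    l=np.radians(l); return list(hp),R2q(tool(-C[:,0]*np.cos(l)-C[:,2]*np.sin(l),s*C[:,1]))
def pourC(hd,pitch): return axes(hd-np.pi,np.pi/2-pitch)  # cap pointing hd, elevation pitch
def atcap(C,cap): return cap+68.5*C[:,0]-85*C[:,2]
H0=atcap(C0,cap0)
E
python3 - <<'E'
from h import *
print(H0)
f=lambda p:bot.ik(*p)
for l in (8,12,16,20,24):
  for s in (1,-1):
    P=[(H0+100*C0[:,0]*0+0),H0]
    Q=[f(grasp(C0,H0+d,l,s)) for d in (0*H0,60*C0[:,0],np.array([0,0,60]),np.array([0,0,120.]))]
    print(l,s,[None if q is None else np.round(q,2).tolist() for q in Q])
    for hd in (130,150,175,200,235,270,300):
        r=[]
        for pi in (54,30,0,-24):
            C=pourC(np.radians(hd),np.radians(pi)); h=np.array([np.cos(np.radians(hd)),np.sin(np.radians(hd)),0])
            cap=np.array([563,-178,0.])-h*25; cap[2]=75 if pi<0 else 130
            q=f(grasp(C,atcap(C,cap),l,s)); r.append('-' if q is None else str(np.round(q,2)))
        if '-' not in r: print('   ',hd,r)
E
```

```text
[615.99413518 258.59101345 127.09684526]
8 1 [[0.46, 1.11, 0.66, -0.4, 2.08, -2.13], [0.48, 1.27, 0.27, -0.45, 2.3, -2.22], [0.46, 1.05, 0.62, -0.42, 2.16, -2.18], [0.46, 1.02, 0.54, -0.46, 2.26, -2.23]]
    130 ['[-0.53  1.3   0.35  0.31  2.24 -1.14]', '[-0.5   0.95  0.77  0.14  1.77 -1.2 ]', '[-0.43  0.59  1.24 -0.06  1.19 -1.1 ]', '[-0.33  0.42  1.63 -0.47  0.65 -0.71]']
8 -1 [[0.46, 1.11, 0.66, -0.4, 2.08, 1.01], [0.48, 1.27, 0.27, -0.45, 2.3, 0.93], [0.46, 1.05, 0.62, -0.42, 2.16, 0.97], [0.46, 1.02, 0.54, -0.46, 2.26, 0.91]]
    130 ['[-0.53  1.3   0.35  0.31  2.24  2.01]', '[-0.5   0.95  0.77  0.14  1.77  1.94]', '[-0.43  0.59  1.24 -0.06  1.19  2.04]', '[-0.33  0.42  1.63 -0.47  0.65  2.43]']
    200 ['[-0.14  1.25  0.45 -0.41  2.14  0.99]', '[-0.18  0.93  0.82 -0.19  1.73  1.04]', '[-0.29  0.58  1.25  0.09  1.2   0.91]', '[-0.42  0.43  1.62  0.57  0.75  0.44]']
    235 ['[ 0.03  0.93  1.06 -0.62  1.69  0.74]', '[-0.05  0.71  1.19 -0.33  1.45  0.63]', '[-0.24  0.5   1.38  0.14  1.22  0.32]', '[-0.44  0.48  1.55  0.63  1.1  -0.12]']
    270 ['[ 0.14  0.62  1.62 -0.86  1.21  0.
[... 5918 characters left out ...]
 0.31]']
    200 ['[-0.17  1.05  0.74 -0.26  1.81  1.05]', '[-0.22  0.78  1.05 -0.06  1.4   1.01]', '[-0.35  0.48  1.44  0.33  0.92  0.71]', '[-0.49  0.42  1.75  1.11  0.66 -0.08]']
    235 ['[-0.02  0.81  1.17 -0.43  1.48  0.7 ]', '[-0.13  0.63  1.3  -0.1   1.27  0.51]', '[-0.34  0.47  1.46  0.45  1.13  0.1 ]', '[-0.53  0.51  1.61  0.94  1.16 -0.38]']
    270 ['[ 0.05  0.54  1.63 -0.6   1.08  0.37]', '[-0.1   0.44  1.59 -0.12  1.1  -0.05]', '[-0.34  0.44  1.5   0.4   1.37 -0.46]', '[-0.51  0.62  1.43  0.71  1.58 -0.68]']
    300 ['[-0.01  0.32  1.98 -0.73  0.7   0.  ]', '[-0.16  0.28  1.81 -0.1   0.99 -0.64]', '[-0.35  0.43  1.52  0.27  1.52 -0.93]', '[-0.46  0.69  1.31  0.45  1.86 -1.02]']
```

```bash
python3 - <<'E'
from h import *
L,S=16,-1
s=bot.read_state(); bot.servo_line([s['ee_pos'][0],s['ee_pos'][1],s['ee_pos'][2]+70],speed=200)
bot.move_gripper(44)
up=np.array([0,0,110.])
bot.move_to(*grasp(C0,H0+up,L,S))
bot.move_to(*grasp(C0,H0+50*C0[:,0],L,S))
p,q=grasp(C0,H0,L,S)
print(bot.servo_line(p,q,speed=60,until_force=10))
c=cam('wrist'); cv2.imwrite('pics/w4.png',c['image'])
print(bot.read_state()['ee_pos'],p,bot.read_state()['clock'])
bot.move_gripper(8,grip_force=100); s=bot.read_state(); print(s['grip_width'],s['grip_force'],s['ft_force'])
E
```

```text
False
[616.15760645 258.79350269 127.57404503] [np.float64(615.9941351830038), np.float64(258.5910134517666), np.float64(127.09684526016386)] 13.275
11.90042330650417 97.7640235167928 [-1.21000763  3.70975863  5.34133768]
```

View pics/w4.png

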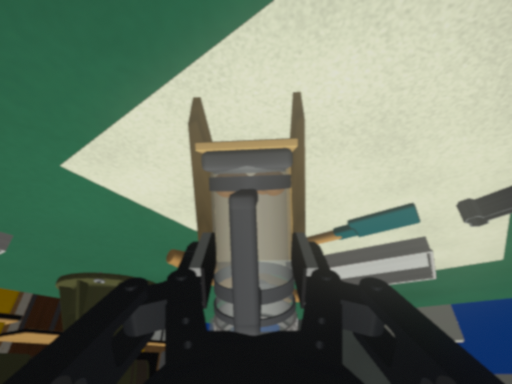

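The wrist view shows the handle bar centred between the fingers at about (245,260) and the canister square in its stand. The grip is holding, so I'll lift and carry it over the pan.

```bash
cat >> h.py <<'E'
L,S=16,-1; HD=np.radians(200); hv=np.array([np.cos(HD),np.sin(HD),0])
def pourpose(pitch,zc):
    C=pourC(HD,np.radians(pitch)); cap=np.array([563,-178,0.])-hv*25; cap[2]=zc
    return grasp(C,atcap(C,cap),L,S)
E
python3 - <<'E'
from h import *
p,q=grasp(C0,H0+[0,0,120],L,S)
bot.servo_line(p,q,speed=80); s=bot.read_state(); print(s['grip_width'],np.round(s['ft_force'],1),s['clock'])
c=cam('scene'); cv2.imwrite('pics/s5.png',c['image'])
for pi,z in ((54,200),(30,150)):
    print(pi,bot.ik(*pourpose(pi,z)))
    bot.move_to(*pourpose(pi,z))
c2=cam('scene'); cv2.imwrite('pics/s6.png',cv2.hconcat([c['image'][100:300,130:430],c2['image'][100:300,80:380]]))
s=bot.read_state(); print(s['clock'],s['grip_width'],np.round(s['ft_force'],1),s['ee_pos'])
E
```

```text
12.329311947568403 [ 0.   0.2 -4.2] 15.3167
54 [-0.1494307   1.08816207  0.54485697 -0.34459619  2.08367775  0.99125131]
30 [-0.20181079  0.83365788  0.91728836 -0.12702463  1.59974316  1.02957939]
17.45 12.117520196754212 [ 0.3 -0.8 -4.5] [ 687.9986573  -131.67930887  166.71969529]
```

View pics/s6.png

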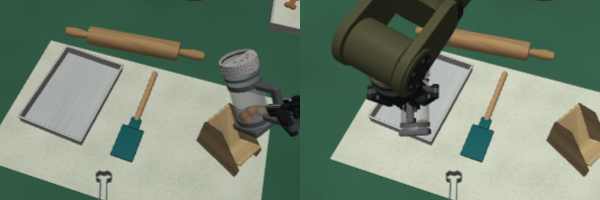

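The left half shows the canister held clear of the stand with the biscuits inside, and the right half shows it over the pan. Nothing else has moved. Tipping now.

```bash
python3 - <<'E'
from h import *
for pi,z in ((12,100),(0,80),(-12,68),(-26,66)):
    p,q=pourpose(pi,z); bot.servo_line(p,q,speed=70)
s=bot.read_state(); print(s['clock'],np.round(s['ft_force'],1))
bot.dwell(2.0)
c=cam('side'); w=cam('wrist'); s=bot.read_state(); print(s['clock'],np.round(s['ft_force'],1))
cv2.imwrite('pics/s7.png',cv2.hconcat([cv2.resize(c['image'][225:345,180:350],(480,339)),cv2.resize(w['image'],(320,240))[:, :].copy() if 0 else cv2.copyMakeBorder(cv2.resize(w['image'],(320,240)),0,99,0,0,0)]))
E
```

```text
19.225 [ 1.6  0.7 -3. ]
21.325 [-0.9 -0.5 -3.8]
```

View pics/s7.png

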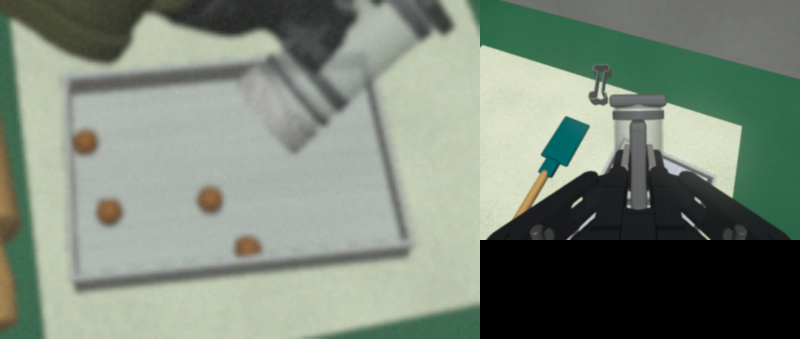

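All four biscuits lie in the pan, in the left panel at (85,142), (109,212), (209,199) and (247,245), and the canister is empty. I'll return it to the hover over the stand and check for slip in the grip against the pre-pour picture at the same pose.

```bash
python3 - <<'E'
from h import *
for pi,z in ((-12,90),(12,120)):
    p,q=pourpose(pi,z); bot.servo_line(p,q,speed=100)
for pi,z in ((30,160),(54,200)): bot.move_to(*pourpose(pi,z))
bot.move_to(*grasp(C0,H0+[0,0,120],L,S)); bot.dwell(.3)
c=cam('scene'); a=cv2.imread('pics/s5.png'); b=c['image']
w=cam('wrist'); w4=cv2.imread('pics/w4.png')
def shift(A,B,box):
    u0,v0,u1,v1=box; t=A[v0:v1,u0:u1]; r=cv2.matchTemplate(B[v0-12:v1+12,u0-12:u1+12],t,cv2.TM_CCOEFF_NORMED); _,m,_,l=cv2.minMaxLoc(r); return (l[0]-12,l[1]-12,round(m,3))
print('dial',shift(a,b,(343,142,398,182)),'foot/handle',shift(a,b,(365,205,400,240)))
print('wrist foot',shift(w4,w['image'],(203,148,295,192)))
s=bot.read_state(); print(s['clock'],s['grip_width'],np.round(s['ft_force'],1))
cv2.imwrite('pics/s8.png',cv2.hconcat([cv2.resize(a[120:270,320:440],(400,500)),cv2.resize(b[120:270,320:440],(400,500))]))
E
```

```text
dial (0, 0, 0.984) foot/handle (0, 0, 0.962)
wrist foot (3, 0, 0.595)
25.4 12.248144044232331 [ 0.6  0.3 -2.4]
```

View pics/s8.png

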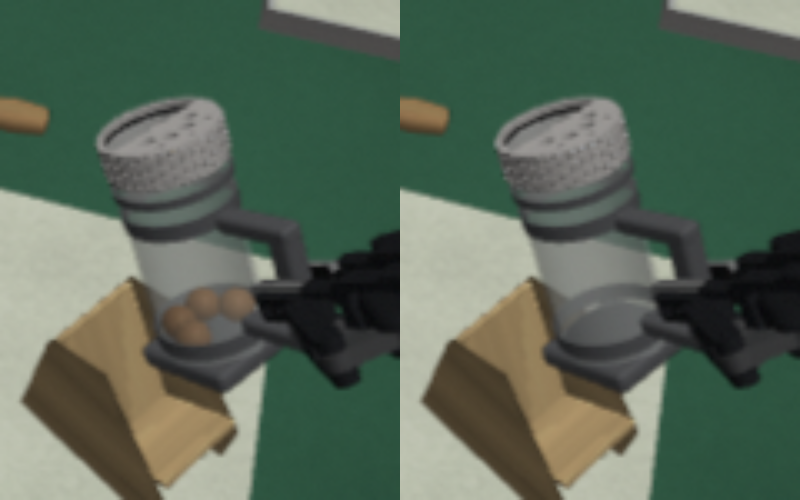

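The canister sits in the grip exactly as before the pour and is empty. Lowering it along the same line.

```bash
python3 - <<'E'
from h import *
p,q=grasp(C0,H0+[0,0,20],L,S); print(bot.servo_line(p,q,speed=90,until_force=10))
p,q=grasp(C0,H0+[0,0,.5],L,S); print(bot.servo_line(p,q,speed=25,until_force=8))
s=bot.read_state(); print(np.round(s['ee_pos'],1),H0.round(1),np.round(s['ft_force'],1))
bot.move_gripper(44,grip_force=40); bot.dwell(.3)
bot.servo_line(*grasp(C0,H0+55*C0[:,0],L,S),speed=80)
bot.move_to(*grasp(C0,H0+[0,0,110],L,S))
bot.move_to(list(cap0+190*C0[:,2]),R2q(dialtool(C0,np.radians(282))))
bot.move_to(list(cap0+150*C0[:,2]),R2q(dialtool(C0,np.radians(282))))
c=cam('wrist'); cap,th,n=dialfit(c,cap0,C0)
sc=cam('scene'); w=cam('side'); print('clock',bot.read_state()['clock'])
cv2.imwrite('pics/s9.png',cv2.hconcat([cv2.resize(sc['image'][120:300,140:420],(560,360)),cv2.resize(w['image'][225:345,190:340],(240,192)) if 0 else cv2.resize(w['image'][235:335,195:335],(240,360))]))
E
```

```text
False
False
[616.  258.7 127.9] [616.  258.6 127.1] [-1.   0.6  0.2]
cap [556.2 171.2 155.1] ellipse axes [65.6 66.4] encl r 33.4 normal lean 36.5 psi 57.8
halfmoon centroid -12.863862149821054 0.06025546094039245 area mm2 1012.875 angle deg 179.73162349569594
clock 31.325
```

View pics/s9.png

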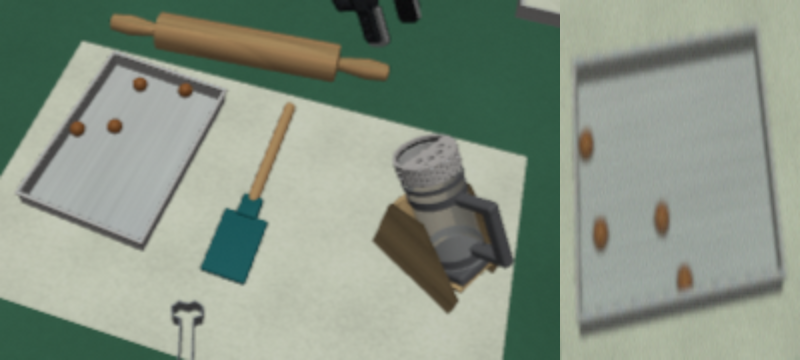

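The canister is back in its stand: the cap is within 2 mm of where it was and leans 36.5°. All four biscuits are at rest in the pan, the tools are untouched, and the robot is clear.

```bash
python3 -c "
from rig import bot
print(bot.finish_job())"
```

```text
the job is handed in; nothing more can be done
None
```

The job is handed in, with no verdict returned: the dial was set to pour, all four biscuits are in the pan, the empty canister is back in its stand within about 2 mm, and the rolling pin, cutter and spatula look untouched; about 31 s of the 72 s were used.

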